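# Lock an extruder die with a pin spanner

## Robot

A 7-joint arm with a two-finger parallel gripper is mounted at the origin on the work surface. World frame = base frame: x ahead of the robot, y to its left, z up, the work surface at z = 0. Lengths are in mm, angles in rad, forces in N, time in s.
With the tool pointing down it reaches from about 400 to 875 mm from the base axis. Payload 6.5 kg.
Tool frame: the origin (TCP) lies midway between the tips of the shut fingers; the grasp point (between the pads) lies 19 mm behind it (ctrl.grasp_offset is the distance from the TCP to the grasp point, in mm); z points along the fingers, y is the direction in which the jaws open and shut (so a half turn about z gives the same grasp; the last joint's range is limited). The gripper opens to 85 mm and grips with 20 to 120 N. Pads are 22 mm wide; open, the fingers measure 114 mm over their backs; the gripper's body (76 mm by 85 mm) begins 54 mm behind the grasp point. The pads swing forward as they close: fully open they stand 13 mm farther back than shut.
Start: joints at [1.167, 0.536, -0.004, 1.538, 0.003, 1.067, -0.071], TCP at [215.413, -613.26, 231.29] pointing down, gripper open.
Joint ranges: [-2.7, 2.7], [-0.37, 2.16], [-1.27, 1.26], [0.24, 2.4], [-1.31, 4.45], [0.19, 1.91], [-2.76, 2.76]. Speed limits (rad/s): [2.39, 2.39, 3.14, 3.14, 3.14, 3.14, 3.14].

## Interface

Orientations are given as a rotation vector (axis times angle).
In Python, from rig import ctrl gives the robot as it stands. The module is installed in compiled form; this text tells all that it offers. Calls block until the motion is done:
- ctrl.goto(position, orientation): joint-space move of the TCP to a pose.
- ctrl.servo_line(position, orientation=None, rate=150, stop_force=None): straight line of the TCP; orientation=None keeps the orientation; rate is the mean speed in mm/s. With stop_force (N) it stops when the force on the tool has changed by that much, and returns True; else False.
- ctrl.movej(angles): joint-space move.
- ctrl.set_gripper(opening): finger opening in mm; the grip force is fixed at half the most; returns when the fingers have stopped.
- ctrl.dwell(seconds).
- ctrl.ik(position, orientation): joint angles nearest the present ones, or None.
- ctrl.camera(name): name is "scene" or "side" or "wrist"; returns a dict with "color" (400x640x3 uint8, blue, green, red), "K" (3x3 intrinsics, pixels), "k1" (the pictures are not rectified: a ray, as slopes to the right and down, at radius r is drawn at 1 + k1 r^2 times it, then the intrinsics apply), "T" (4x4, takes a point from camera to world coordinates). Camera axes: x right, y up, looking along -z (the intrinsics and any distortion apply to the point x, -y, -z); pixel columns grow to the right and rows downward; lengths in mm; the calibration is good to about 2 mm. A picture is of the moment at which its call begins. There is no depth.
A pose or a line that the arm cannot do raises ctrl.MotionError and nothing moves.
- ctrl.sign_off(): hands the job in, once; it reports no verdict.
Trained networks look in a picture, given as the dict that the camera call returned (one of the last four; its "shot" number tells which), for a name from the list of things; names that differ only in an ending like _2 or _b are one class to them, and where a whole thing is asked for, a point or a joint stands for the part that bears it (a point fixed in the world has none). Each returns a list of dicts, best first, with "p" (0 to 1); they miss things now and then, are a little off and sometimes report something else, mostly with a low value. They report only what shows in the picture. A call takes as long as a camera call. They do not tell look-alikes from the thing itself.
- ctrl.search_frame(picture, query): "position" ([column, row] in pixels, amid what is visible of it).
Readings, each from a call of its own:
- ctrl.get_time_s(): time.
- ctrl.get_q(): joint angles.
- ctrl.get_qvel(): joint speeds.
- ctrl.get_effort(): joint torques, N m.
- ctrl.get_position(): TCP position.
- ctrl.get_ee_rot(): TCP orientation.
- ctrl.get_wrist_force(): force on the tool from outside, world axes, zero at the start.
- ctrl.get_wrist_torque(): the same for the moment, N m.
- ctrl.get_opening(): finger opening in mm.
Only numpy, scipy, OpenCV 4.12 (cv2) and the standard library are available. Lean on these libraries where they do the work, as an engineer would, in place of code of your own. Each camera call takes 0.05 s, during which the arm holds its last target. There are 200 camera calls.

## Task

The clay extruder's barrel stands with its die in place but the brass retaining ring over it is still loose. Take the red-handled pin spanner from its wooden rest, feel both of its pins fully home into the two holes of the ring before turning the ring at all, turn the ring gently clockwise until it meets its stop, and stand the spanner back upright on its rest, pins in the groove. Press and turn lightly, touch the barrel and ring with nothing but the spanner, and leave the other things on the table alone.

Things in the scene. Friction and masses are not known exactly. Their poses are not given: they have to be found in the camera images.
- spanner_handle (a point): Centre of the spanner's red handle, an upright square block 24 x 24 x 50 mm (flats face the spanner's x and y). z is up along the handle, x along the cross bar. Below the handle a 16 mm round stem, 32 mm long, joins a steel cross bar 100 x 30 x 10 mm whose underside is 67 mm below this point. The whole weighs about 0.28 kg.
- spanner_bar (a point): Centre of the underside of the spanner's cross bar, same axes. From the underside two pins of 6 mm diameter with tapered tips reach 8 mm down, at x = +39.5 and -39.5 mm.
- spanner: The whole spanner; origin and axes as spanner_bar.
- ring_top (a point): Centre of the top face of the brass ring on the barrel; z up. The axes are the barrel's: they sink with the ring but do NOT turn with it. Ring: 104 mm outer, 54 mm inner diameter, 10 mm thick, top 120 mm above the table. Two opposite through holes, 9 mm diameter, 39.5 mm from the centre. Engaged, the bar lies on the ring. The die inside is 48 mm wide, its top 1 mm lower.
- seal (a point): Same point and axes, under the ring at its springy seal (10 mm lower). The ring floats on it: pressed down it sinks 4 mm, pushing back with about 2 N at first and 6 N at the bottom, then it is rigid. Let go, or when both pins meet the holes, it pops up again, over the pins.
- barrel_axis (a point): A fixed point on the barrel's axis, at the table, axes as ring_top. The true direction of the holes is NOT measured: the line through them stands, counter-clockwise from this x axis seen from above, at 0.6 rad minus ring plus an unknown offset between -0.25 and +0.25 rad that stays fixed. Find it by feel (or by eye).
- ring (a joint): How far the ring has been turned clockwise (seen from above), rad; starts between 0.05 and 0.3, stops hard at 1.0 (locked). Friction of about 0.35 N m holds it, and it stays where it is left; but pressing hard with pins that are not in the holes drags it round.
- barrel: The extruder barrel, fixed to the table: 96 mm aluminium tube with a blue collar on a grey base plate 150 x 130 x 20 mm; origin at the centre of the base's underside, z up; it carries the ring. Pushing on barrel and ring with the spanner must stay under 35 N.
- rest_top (a point): Centre of the top of the spanner's wooden rest (fixed, 140 x 56 mm, 30 mm high). Two rails run along its x, each 20 mm wide, with a 16 mm groove between them (22 mm deep) that is open at both ends; the cross bar lies along x on the rails, its underside at this height, with its pins in the groove.
- spare_die: Bystander: dark steel disc 48 mm wide, 13 mm high; origin under its centre.
- wood_rib: Bystander: dark wooden rib 60 x 30 x 8 mm; origin under its centre.
- jar_grey: Bystander: grey jar, 80 mm wide, 130 mm high; origin under its centre.
- jar_blue: Bystander: blue jar, 80 mm wide, 130 mm high; origin under its centre.
- tool_mug: Bystander: terracotta mug, 80 mm wide, 90 mm high; origin under its centre.
- cutter: Bystander: steel ring cutter, 64 mm wide, 30 mm high; origin under its centre.
Mind the look-alikes: they are no part of the job. Leave any purple look-alike of the spanner alone.

How it is judged:
By the outcome, as a careful person would: the job done as asked, in the order asked, and still so for the second after the job is handed in, with the robot touching nothing.
It also fails if it takes over 72 s, if anything falls off the work surface, if the arm or the gripper's body presses on something with over 40 N, if the wrist force passes 120 N, or if a joint passes its speed limit or range.

## Working session

There is one attempt and no reset: what is moved stays moved. The work goes in short steps, each a Python script; the robot and the scene stay as the last script left them, time stands still between calls to the robot, and variables do not carry over. Pictures are saved under pics/ and viewed, about 8 in all and at most 12, crops included, and the job is handed in when it is done.

```bash
mkdir -p pics
cat > h.py <<'E'
import numpy as np, cv2
from rig import ctrl
from scipy.spatial.transform import Rotation as R
def D(im): return np.array([[im["k1"],0,0,0]],float)
def ray(im,px):
    K=np.array(im["K"]);T=np.array(im["T"])
    u=cv2.undistortPoints(np.array([[px]],float),K,np.array([im["k1"],0,0,0.]))[0,0]
    return T[:3,3],T[:3,:3]@np.array([u[0],-u[1],-1])
def onz(im,px,z):
    o,d=ray(im,px); return o+d*(z-o[2])/d[2]
def proj(im,P):
    T=np.array(im["T"]);c=(np.atleast_2d(P)-T[:3,3])@T[:3,:3]
    c=c*[1,-1,-1]
    return cv2.projectPoints(c.reshape(-1,1,3),np.zeros(3),np.zeros(3),np.array(im["K"]),np.array([im["k1"],0,0,0.]))[0][:,0]
def down(a): # tool z down, tool y (jaw) axis at world angle a
    y=np.array([np.cos(a),np.sin(a),0]);z=np.array([0,0,-1.]);x=np.cross(y,z)
    return R.from_matrix(np.c_[x,y,z]).as_rotvec()
E
python3 - <<'E'
from h import *
for n in("scene","side"):
    im=ctrl.camera(n);cv2.imwrite(f"pics/{n}0.png",im["color"])
    print(n,np.round(im["T"],2).tolist(),im["K"][0][0],im["k1"])
    for q in("spanner_handle","spanner_bar","ring_top","rest_top","barrel"):
        for d in ctrl.search_frame(im,q)[:3]: print(q,np.round(d["position"]),round(d["p"],2))
print(ctrl.get_time_s(),ctrl.get_ee_rot(),R.from_rotvec(ctrl.get_ee_rot()).as_matrix().round(2).tolist(), ctrl.get_wrist_force())
E
```

```text
scene [[0.84, -0.46, 0.29, 847.64], [0.54, 0.7, -0.46, -482.41], [0.01, 0.55, 0.84, 957.45], [0.0, 0.0, 0.0, 1.0]] 515.8985166648819 -0.1496238485436257
spanner_handle [346. 159.] 0.8
spanner_handle [294. 130.] 0.72
spanner_handle [343. 236.] 0.42
spanner_bar [291. 131.] 0.92
spanner_bar [348. 163.] 0.88
ring_top [252. 282.] 0.94
rest_top [347. 174.] 0.8
barrel [258. 290.] 0.89
side [[-1.0, 0.04, -0.06, 475.63], [-0.07, -0.48, 0.87, 894.58], [0.0, 0.88, 0.48, 598.42], [0.0, 0.0, 0.0, 1.0]] 431.48804561595915 -0.03508675743293927
spanner_handle [407. 289.] 0.69
spanner_handle [324. 259.] 0.66
spanner_handle [331. 163.] 0.23
spanner_bar [409. 289.] 0.94
spanner_bar [324. 256.] 0.69
spanner_bar [331. 167.] 0.61
ring_top [330. 167.] 0.86
rest_top [324. 273.] 0.68
barrel [330. 187.] 0.6
0.6 [-3.09687179e+00 -5.28117038e-01  8.41056186e-05] [[0.94, 0.33, -0.0], [0.33, -0.94, 0.0], [-0.0, -0.0, -1.0]] [ 0.35398511 -0.1363611   0.19796123]
```

View pics/scene0.png

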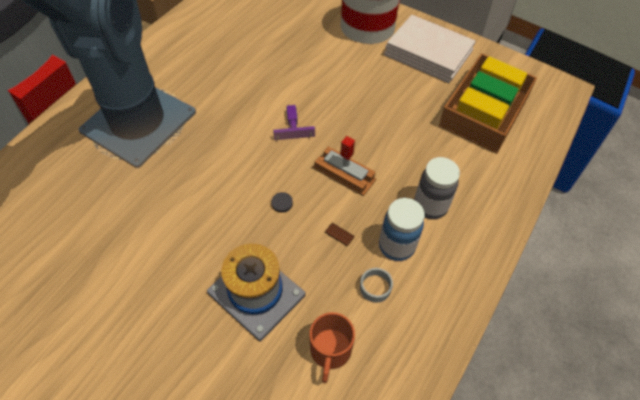

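View pics/side0.png

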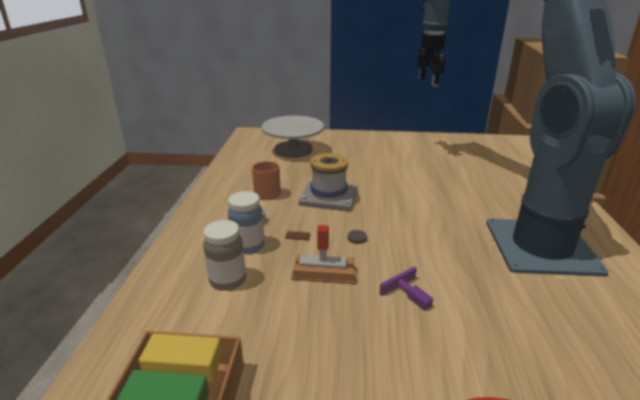

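Scene: the red spanner stands upright on its wooden rest at (347,148); the barrel ring is at (251,268), with holes near (232,259) and (270,279). Candidates are the red spanner at (347,148), the purple look-alike lying at (294,125), and the red block at (45,88), which is off the table. I choose the first. Side: spanner (323,238), purple (405,288), ring (330,162). I'll check it in a close crop and measure.

Run:
```python
from h import *
a=ctrl.camera("scene");b=ctrl.camera("side")
def tri(p,q):
    o1,d1=ray(a,p);o2,d2=ray(b,q)
    d1/=np.linalg.norm(d1);d2/=np.linalg.norm(d2)
    A=np.c_[d1,-d2];s=np.linalg.lstsq(A,o2-o1,rcond=None)[0]
    return ((o1+d1*s[0]+o2+d2*s[1])/2).round(1),np.linalg.norm(o1+d1*s[0]-o2-d2*s[1]).round(1)
def blob(im,c,r,f):
    m=f(*[im["color"][...,i].astype(int) for i in range(3)])
    ys,xs=np.nonzero(m);k=(abs(xs-c[0])<r)&(abs(ys-c[1])<r)
    return [xs[k].mean(),ys[k].mean()],k.sum()
red=lambda B,G,Rr:(Rr>110)&(G<60)&(B<60)
ra,na=blob(a,(347,148),18,red);rb,nb=blob(b,(323,238),18,red)
print(ra,na,rb,nb,"handle",tri(ra,rb),onz(a,ra,97),onz(b,rb,97))
print("ring",tri((251,268),(330,162)),onz(a,(251,268),120))
s=a["color"][125:200,305:385];t=a["color"][235:315,205:300]
s=cv2.resize(s,None,fx=6,fy=6,interpolation=2)[:450,:480]; 
cv2.imwrite("pics/c1.png",np.hstack([cv2.resize(a["color"][125:200,310:382],(384,400),interpolation=2),cv2.resize(a["color"][235:315,210:290],(400,400),interpolation=2)]))
```

```text
[np.float64(348.3181818181818), np.float64(142.61363636363637)] 88 [np.float64(323.1363636363636), np.float64(229.3409090909091)] 44 handle (array([524.3, 142.5, 114.2]), np.float64(0.6)) [517.41665308 155.23404372  97.        ] [526.29841579 115.99438479  97.        ]
ring (array([ 528.9, -204.1,  113.6]), np.float64(1.1)) [ 530.72997309 -206.24109358  120.        ]
```

View pics/c1.png

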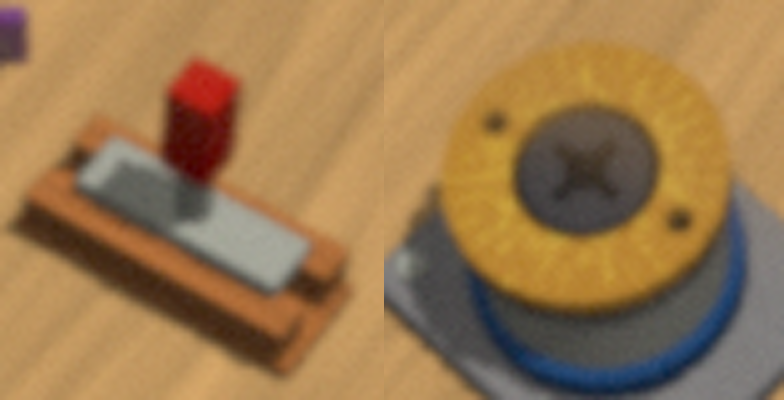

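The crop confirms the red spanner standing on its rest, with the bar's top corners visible. On the ring the two holes show at scene px (232.2,259.4) and (269.2,278.8).

Run:
```python
from h import *
a=ctrl.camera("scene")
c=lambda x,y:(310+x*72/384,125+y*75/400)
r=lambda x,y:(210+(x-384)/5,235+y/5)
print("top",onz(a,c(204,87),122))
P=[onz(a,c(*p),40) for p in((118,138),(78,185),(275,293),(312,243))]
P=np.array(P);print("bar ctr",P.mean(0).round(1),[np.linalg.norm(P[i]-P[(i+1)%4]).round() for i in range(4)])
d=(P[2]+P[3]-P[0]-P[1]);A=np.arctan2(d[1],d[0]);print("bar ang",A)
h=[onz(a,r(*p),119) for p in((495,122),(680,219))]
h=np.array(h);d=h[1]-h[0];print("holes",h.round(1).tolist(),h.mean(0),np.linalg.norm(d),np.arctan2(d[1],d[0]))
H=np.arctan2(d[1],d[0]);C=h.mean(0)
S=P.mean(0)
print("q",ctrl.get_q())
for k in range(-2,3):
    for j,(p,ang) in enumerate((((S[0],S[1],81),A),((S[0],S[1],250),A),((C[0],C[1],180),H),((C[0],C[1],180),H-.95))):
        q=ctrl.ik(p,down(ang+k*np.pi/2)); print(k,j,None if q is None else np.round(q,2))
w=ctrl.camera("wrist");print(np.round(w["T"],1).tolist(),ctrl.get_position(),w["K"][0][0])
```

```text
top [525.0589398  139.66586897 122.        ]
bar ctr [525.8 139.5  40. ] [np.float64(31.0), np.float64(98.0), np.float64(31.0), np.float64(97.0)]
bar ang -0.02774165851859738
holes [[491.4, -211.0, 119.0], [570.1, -205.1, 119.0]] [ 530.75052363 -208.04080554  119.        ] 78.95511935998663 0.07494242162081405
q [ 1.1668183   0.5363982  -0.00438729  1.53788341  0.00261021  1.06729618
 -0.07118517]
-2 0 [ 0.42  0.88 -1.08  1.88  0.94  1.    2.02]
-2 1 [ 0.44  0.56 -1.07  1.76  0.53  1.15  2.32]
-2 2 [ 0.12  0.47  0.22  1.81 -0.13  0.88 -2.66]
-2 3 [ 1.04  0.72 -1.07  1.76  0.71  1.11  1.99]
-1 0 [-0.09  0.6  -0.33  1.91  0.29  0.69 -2.19]
-1 1 [ 0.16  0.41 -0.64  1.77  0.28  1.05 -2.18]
-1 2 [ 0.4   0.47 -0.13  1.79  0.08  0.89 -1.27]
-1 3 [ 0.23  0.46  0.09  1.8  -0.05  0.88 -2.11]
0 0 [ 0.14  0.67 -0.64  1.89  0.56  0.77 -0.84]
0 1 [ 0.33  0.48 -0.89  1.76  0.41  1.1  -0.73]
0 2 [ 0.64  0.5  -0.45  1.78  0.27  0.92  0.14]
0 3 [ 0.49  0.48 -0.26  1.79  0.15  0.9  -0.71]
1 0 [ 0.13  0.66 -0.63  1.89  0.55  0.76  0.74]
1 1 [ 0.49  0.6  -1.16  1.76  0.59  1.18  0.7 ]
1 2 [ 0.82  0.56 -0.71  1.77  0.44  0.97  1.58]
1 3 [ 0.71  0.52 -0.55  1.78  0.33  0.94  0.71]
2 0 [ 0.42  0.88 -1.08  1.88  0.94  1.    2.02]
2 1 [ 0.44  0.56 -1.07  1.76  0.53  1.15  2.32]
2 2 [ 0.12  0.47  0.22  1.81 -0.13  0.88 -2.66]
2 3 [ 1.04  0.72 -1.07  1.76  0.71  1.11  1.99]
[[0.3, 0.9, 0.3, 289.3], [-0.9, 0.3, 0.1, -586.8], [-0.0, -0.3, 1.0, 373.1], [0.0, 0.0, 0.0, 1.0]] [ 215.41068455 -613.26322454  231.29852217] 279.7479709825757
```

Bar 97x31 mm and hole spacing 78.96 mm match the given sizes. Next I look from close by over the ring and over the spanner.

Run:
```python
from h import *
import pickle
ctrl.goto([530,-208,270],down(0.075)); ctrl.dwell(.2)
w1=ctrl.camera("wrist")
ctrl.goto([525.5,139.5,230],down(-0.028)); ctrl.dwell(.2)
w2=ctrl.camera("wrist")
pickle.dump([{k:w[k] for k in("color","K","k1","T")} for w in (w1,w2)],open("w.pkl","wb"))
print(ctrl.get_time_s(), ctrl.get_q())
print(proj(w1,[[491.4,-211,120],[570.1,-205,120]]),proj(w2,[[525.4,139.5,122],[476,141,40],[575.8,138,40]]))
cv2.imwrite("pics/w.png",np.vstack([w1["color"][:300],w2["color"][:300]]))
cv2.imwrite("pics/w1.png",w1["color"]);cv2.imwrite("pics/w2.png",w2["color"])
```

```text
4.4833 [ 0.11091335  0.41837538 -0.57808072  1.79713586  0.26657693  1.00434945
 -0.60183992]
[[287.31377814 183.43837489]
 [360.52476098 183.28619811]] [[322.17746867 194.4793042 ]
 [281.74855294 174.50757262]
 [363.93125649 174.54186482]]
```

View pics/w.png

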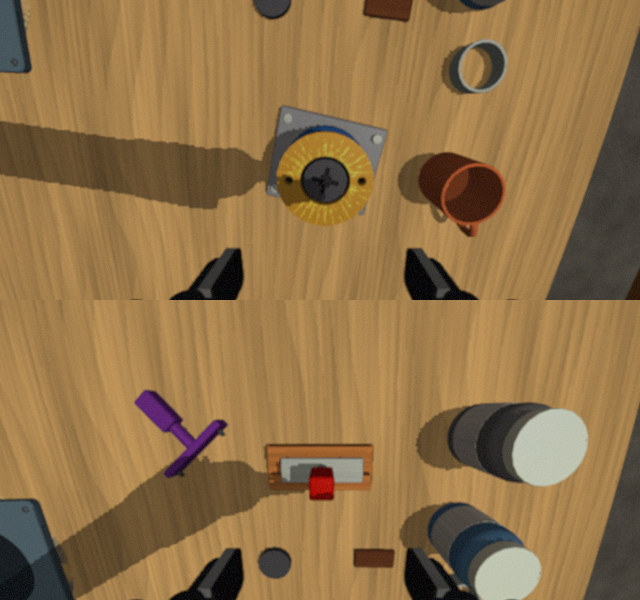

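The wrist view shows ring holes near (289,180) and (362,180), and in the lower picture the red handle top at (321,~183 in frame) with its bar on the rest. I measure these numerically.

Run:
```python
from h import *
import pickle
w1,w2=pickle.load(open("w.pkl","rb"))
g=cv2.cvtColor(w1["color"],6).astype(float)
hs=[]
for cx in(289,362):
    x0,y0=cx-7,180-7;p=g[y0:y0+15,x0:x0+15];wt=np.clip(np.median(p)-25-p,0,None)
    Y,X=np.mgrid[:15,:15];m=((X-7)**2+(Y-7)**2<45);wt*=m
    hs.append((x0+(wt*X).sum()/wt.sum(),y0+(wt*Y).sum()/wt.sum()))
h=np.array([onz(w1,p,119) for p in hs]);d=h[1]-h[0]
print(np.round(hs,2).tolist(),h.round(1).tolist(),h.mean(0).round(1),np.linalg.norm(d),np.arctan2(d[1],d[0]))
hsv=cv2.cvtColor(w1["color"],cv2.COLOR_BGR2HSV)
B,G,Rr=[w1["color"][...,i].astype(int) for i in range(3)]
m=((hsv[...,0]>17)&(hsv[...,0]<28)&(hsv[...,1]>195)).astype(np.uint8)
m[:120]=0;m[235:]=0;m[:,:265]=0;m[:,385:]=0
m=cv2.morphologyEx(m,cv2.MORPH_OPEN,np.ones((3,3)))
cn=max(cv2.findContours(m,0,1)[0],key=cv2.contourArea);e=cv2.fitEllipse(cv2.convexHull(cn));print("ring",e,onz(w1,e[0],120))
B,G,Rr=[w2["color"][...,i].astype(int) for i in range(3)]
m=(Rr>170)&(G<60)&(B<60);ys,xs=np.nonzero(m);print("bright red",len(xs),xs.min(),xs.max(),ys.min(),ys.max())
print("top",onz(w2,(xs.mean(),ys.mean()),122))
m=((abs(Rr-B)<30)&(Rr>110)).astype(np.uint8);m[:150]=0;m[200:]=0;m[:,:260]=0;m[:,385:]=0
ys,xs=np.nonzero(m);print("bar",xs.min(),xs.max(),ys.min(),ys.max(),onz(w2,(xs.min(),ys.min()),40),onz(w2,(xs.max(),ys.min()),40),onz(w2,(xs.min(),ys.max()),40))
cv2.imwrite("pics/z.png",np.hstack([cv2.resize(w1["color"][120:235,268:383],(400,400),interpolation=2),cv2.resize(w2["color"][135:210,260:380],(400,250),interpolation=2).__class__(0) if 0 else cv2.copyMakeBorder(cv2.resize(w2["color"][135:210,260:380],(400,250),interpolation=2),0,150,0,0,0)]))
```

```text
[[288.4, 179.73], [361.33, 180.71]] [[492.3, -207.1, 119.0], [570.8, -202.3, 119.0]] [ 531.6 -204.7  119. ] 78.63371546293338 0.0601586431576131
ring ((298.71429443359375, 212.2857208251953), (3.636549234390259, 4.302823066711426), 135.0) [ 505.230311   -243.28651125  120.        ]
bright red 216 312 331 179 192
top [525.47688863 148.56010783 122.        ]
bar 281 362 158 181 [476.59188553 161.16750111  40.        ] [573.2210234  158.30217869  40.        ] [474.48062109 132.90908984  40.        ]
```

View pics/z.png

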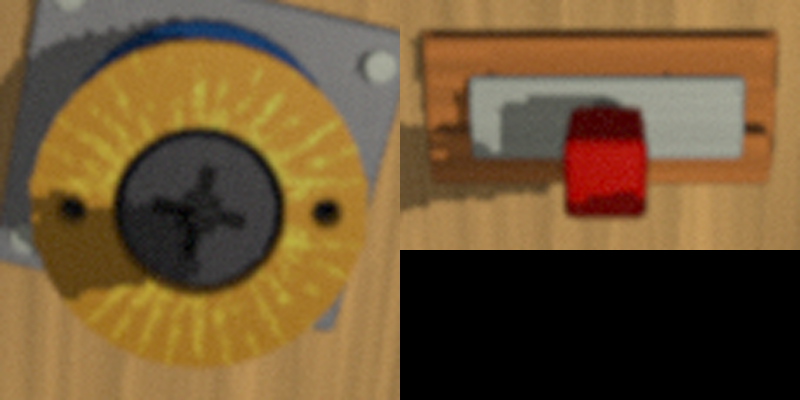

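The scene and wrist views disagree by about 5 mm in the spanner's y, while x agrees. I'll first close the jaws along the spanner's y to centre it, then regrip along x, which is stiffer against tilting.

```bash
cat > m.py <<'E'
from h import *
f=lambda:np.round(ctrl.get_wrist_force(),2)
S=[525.4,142.5];A=-0.028
ctrl.goto([*S,160],down(A+np.pi/2))
print(ctrl.servo_line([*S,74],rate=120,stop_force=8))
ctrl.set_gripper(18);ctrl.dwell(.2)
print("grip",ctrl.get_opening(),ctrl.get_position(),f(),ctrl.get_wrist_torque(),ctrl.get_time_s())
ctrl.set_gripper(80)
ctrl.servo_line([*S,160],rate=150)
w=ctrl.camera("wrist");cv2.imwrite("pics/w3.png",w["color"])
ctrl.goto([*S,150],down(A))
print(ctrl.servo_line([*S,78],rate=120,stop_force=8))
ctrl.set_gripper(18);ctrl.dwell(.2)
print("grip",ctrl.get_opening(),ctrl.get_position(),f(),ctrl.get_wrist_torque(),ctrl.get_time_s())
s=ctrl.camera("scene");cv2.imwrite("pics/s3.png",np.hstack([cv2.resize(s["color"][110:210,300:400],(400,400)),cv2.resize(ctrl.camera("side")["color"][190:290,275:375],(400,400))]))
E
python3 m.py
```

```text
False
grip 23.330930555258497 [525.56955543 142.48786216  74.23384706] [-1.15 -0.14  4.29] [-0.23409844  0.09750803  0.01682617] 7.3417
False
grip 23.44716816477264 [525.53275054 142.59230632  78.42660164] [-1.84 -0.15  5.6 ] [-0.08439613  0.35752738 -0.04586934] 11.4417
```

View pics/s3.png

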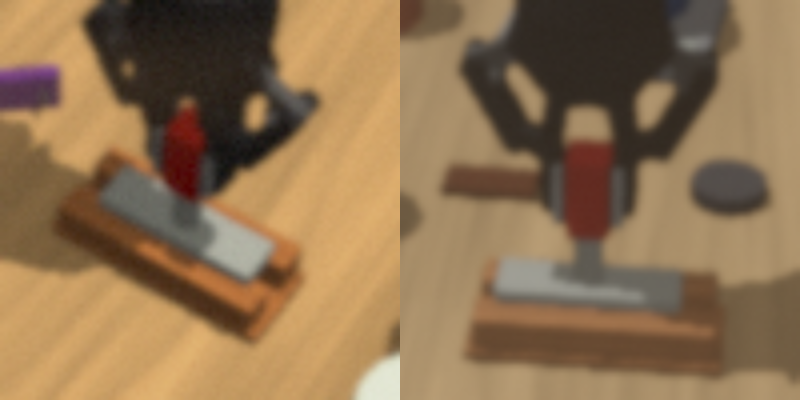

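The grip is good: the handle is between the pads, the bar flat on the rails, and the robot's position gives the spanner position. This shows a scene-camera bias of about +3 mm in y, which puts the ring at about (531,-205) and agrees with the wrist view. I lift, carry, and hover over the ring.

```bash
cat > m2.py <<'E'
from h import *
f=lambda:np.round(ctrl.get_wrist_force(),2)
p=np.array(ctrl.get_position());np.save("rest.npy",np.r_[p,ctrl.get_ee_rot()])
ctrl.servo_line([p[0],p[1],150],rate=90)
ctrl.goto([531,-205,245],down(0.066))
ctrl.servo_line([531,-205,183],rate=80);ctrl.dwell(.3)
print(ctrl.get_position(),R.from_rotvec(ctrl.get_ee_rot()).as_matrix()[:2,1],ctrl.get_opening(),f(),ctrl.get_wrist_torque(),ctrl.get_time_s())
w=ctrl.camera("wrist");s=ctrl.camera("scene");d=ctrl.camera("side")
g=lambda c,x,y,r:cv2.resize(c["color"][y-r:y+r,x-r:x+r],(400,400),interpolation=2)
cv2.imwrite("pics/w4.png",w["color"])
cv2.imwrite("pics/c4.png",np.hstack([g(s,251,262,45),g(d,330,160,30)]))
E
python3 m2.py
```

```text
[ 531.16680903 -205.08600733  183.32982318] [0.99782641 0.06589509] 23.450285000335278 [-0.16  0.13 -3.15] [ 0.00949378 -0.01487995  0.05039746] 15.0667
```

View pics/c4.png

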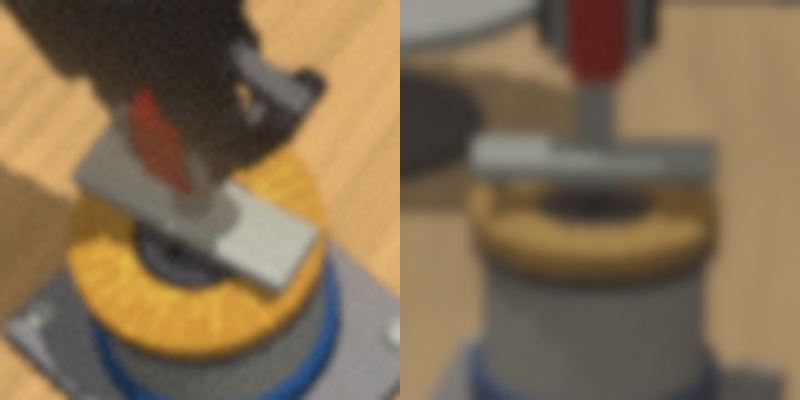

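View pics/w4.png

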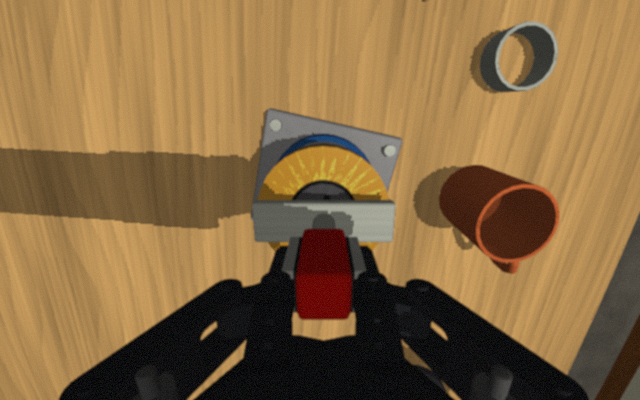

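The bar hovers above the ring, in line with it in x (bar 253–395, ring about 260–388 px). The holes are hidden, so I probe by feel.

```bash
cat > m3.py <<'E'
from h import *
f=lambda:np.round(ctrl.get_wrist_force(),2)
hit=ctrl.servo_line([531,-205,166.5],rate=14,stop_force=3.0)
print(hit,np.round(ctrl.get_position(),2),f(),np.round(ctrl.get_wrist_torque(),3),ctrl.get_time_s())
ctrl.dwell(.2);print(np.round(ctrl.get_position(),2),f(),np.round(ctrl.get_wrist_torque(),3))
E
python3 m3.py
```

```text
True [ 530.95 -205.1   167.44] [-0.78  0.07  6.73] [0.05  0.027 0.066] 16.25
[ 530.95 -205.11  167.43] [-0.93  0.26  5.73] [ 0.031  0.059 -0.006]
```

```bash
cat > m4.py <<'E'
from h import *
f=lambda:np.round(ctrl.get_wrist_force(),2)
def rep(s):print(s,np.round(ctrl.get_position(),2),f(),np.round(ctrl.get_wrist_torque(),3),round(ctrl.get_time_s(),2))
x,y,z=531,-205,167.44
for dz in(.4,.8,1.2,2):
    ctrl.servo_line([x,y,167.2+dz],rate=10);rep(dz)
E
python3 m4.py
```

```text
0.4 [ 531.07 -205.09  167.53] [ 0.36 -0.72  0.61] [-0.114 -0.109  0.048] 16.77
0.8 [ 531.01 -205.09  167.94] [ 0.1  -0.47 -0.42] [-0.213 -0.114 -0.011] 17.02
1.2 [ 531.03 -205.08  168.39] [ 0.37 -1.54  0.26] [-0.296 -0.177  0.016] 17.27
2 [ 530.73 -205.02  168.96] [ 1.33 -1.84 -2.03] [-0.288 -0.184  0.095] 17.52
```

```bash
cat > m5.py <<'E'
from h import *
f=lambda:np.round(ctrl.get_wrist_force(),2)
def rep(s):print(s,np.round(ctrl.get_position(),2),f(),np.round(ctrl.get_wrist_torque(),3),round(ctrl.get_time_s(),2))
c,s=np.cos(.066),np.sin(.066)
b=np.array([531,-205,168.3])
ctrl.servo_line(b,rate=10);rep("b")
for n,d in(("+x",(c,s,0)),("-x",(-c,-s,0)),("+y",(-s,c,0)),("-y",(s,-c,0))):
    h=ctrl.servo_line(b+4*np.array(d),rate=8,stop_force=3.5);rep((n,h));ctrl.servo_line(b,rate=12)
rep("b")
E
python3 m5.py
```

```text
b [ 530.84 -205.04  168.32] [-0.52 -0.92 -0.51] [-0.287  0.075  0.081] 17.77
('+x', True) [ 531.71 -205.12  167.57] [ 0.66 -0.2   0.51] [-0.091 -0.381  0.054] 18.12
('-x', True) [ 529.96 -205.45  168.38] [ 2.01 -0.49 -0.1 ] [-0.15  -0.441  0.038] 18.76
('+y', True) [ 530.3  -205.07  167.91] [ 1.61 -0.2  -0.15] [-0.199 -0.391  0.093] 19.33
('-y', True) [ 531.49 -208.09  167.94] [ 1.16 -0.85 -0.47] [ 0.015 -0.426 -0.036] 20.17
b [ 530.95 -205.2   168.25] [ 1.08 -1.42  0.02] [-0.327 -0.295 -0.038] 20.57
```

Walls are felt on all sides: about ±0.8 mm in x, and y from -205.1 to -208.1, the 3 mm of clearance expected. So the pins are in the holes. I recentre at y ≈ -206.5, seat, and check by eye.

```bash
cat > m6.py <<'E'
from h import *
f=lambda:np.round(ctrl.get_wrist_force(),2)
def rep(s):print(s,np.round(ctrl.get_position(),2),f(),np.round(ctrl.get_wrist_torque(),3),round(ctrl.get_time_s(),2))
ctrl.servo_line([530.9,-206.5,169.5],rate=10);ctrl.dwell(.2);rep("free")
for z in(168.5,167.5,166.5,165.5):
    h=ctrl.servo_line([530.9,-206.5,z],rate=10);rep((z,h))
ctrl.dwell(.2);rep("seat")
s=ctrl.camera("scene");d=ctrl.camera("side")
g=lambda c,x,y,r:cv2.resize(c["color"][y-r:y+r,x-r:x+r],(400,400),interpolation=2)
cv2.imwrite("pics/c6.png",np.hstack([g(s,251,262,45),g(d,330,160,30)]))
E
python3 m6.py
```

```text
free [ 530.67 -206.33  169.3 ] [-0.39  0.04 -1.78] [ 0.008 -0.031 -0.012] 21.11
(168.5, False) [ 530.97 -206.45  168.64] [0.05 0.53 0.07] [0.039 0.001 0.019] 21.36
(167.5, False) [ 530.95 -206.47  167.61] [-2.    0.43  1.15] [ 0.127  0.15  -0.001] 21.61
(166.5, False) [ 531.01 -206.52  167.58] [-4.59  1.21 10.26] [0.332 0.855 0.078] 21.86
(165.5, False) [ 531.06 -206.49  167.52] [-7.13  0.66 17.61] [0.492 1.6   0.052] 22.11
seat [ 531.04 -206.51  167.51] [-7.61  2.36 17.28] [0.45  1.503 0.045] 22.31
```

View pics/c6.png

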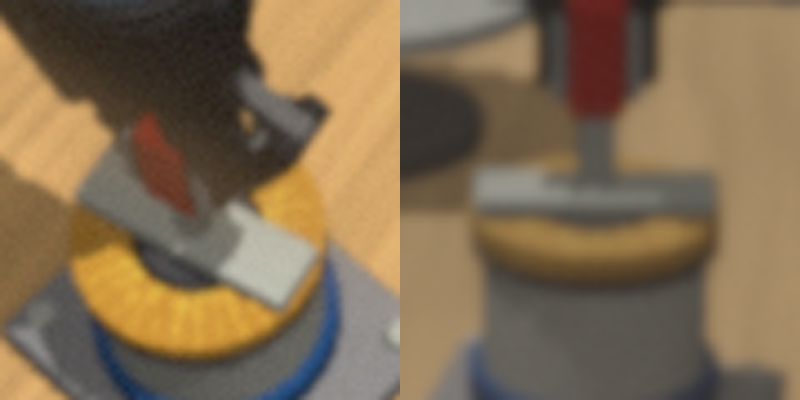

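The stop turned rigid at z=167.5 with a side force of -7.6 N, but full seating should give contact near 168.4 and then about 4 mm of spring. A tapered tip may be wedged on a hole rim, so I ease off and map x and yaw again at the better y.

```bash
cat > m7.py <<'E'
from h import *
def av(n=6):
    a=[]
    for _ in range(n): a.append(np.r_[ctrl.get_wrist_force(),ctrl.get_wrist_torque()]);ctrl.dwell(.01)
    return np.mean(a,0)
def rep(s):print(s,np.round(ctrl.get_position(),2),np.round(av(),2),round(ctrl.get_time_s(),2))
b=np.array([530.9,-206.5,168.6]);A=.066
ctrl.servo_line(b,rate=10);ctrl.dwell(.1);rep("b")
for d in(.7,1.4,2.1,-.7,-1.4,-2.1):
    ctrl.servo_line(b+[d,d*.066,0],rate=12);rep(("x",d))
    if abs(av(3)[0])>3.5 and d<0: break
ctrl.servo_line(b,rate=15)
for d in(.02,.04,-.02,-.04):
    ctrl.servo_line(b,down(A+d),rate=12);rep(("yaw",d))
ctrl.servo_line(b,down(A),rate=12)
E
python3 m7.py
```

```text
b [ 530.98 -206.47  168.41] [-0.42  0.09 -0.12  0.08 -0.06 -0.  ] 23.02
('x', 0.7) [ 531.33 -206.5   168.42] [-1.45  0.01  0.03  0.06  0.26  0.01] 23.32
('x', 1.4) [ 532.25 -206.48  168.57] [-0.98 -0.07 -0.09 -0.01  0.26  0.01] 23.64
('x', 2.1) [ 532.97 -206.42  168.58] [-1.43 -0.11 -0.15 -0.09  0.34  0.  ] 23.97
('x', -0.7) [ 530.49 -206.42  168.73] [ 0.36  0.02 -1.42  0.04 -0.19  0.01] 24.43
('x', -1.4) [ 529.72 -206.53  168.7 ] [ 0.49  0.38 -0.83  0.06 -0.29  0.01] 24.75
('x', -2.1) [ 529.39 -206.56  168.73] [ 3.21  0.11 -2.26  0.1  -0.95  0.01] 25.07
('yaw', 0.02) [ 530.46 -206.65  168.45] [-0.49 -0.17 -1.29 -0.06  0.11  0.  ] 25.69
('yaw', 0.04) [ 530.77 -206.56  168.49] [-0.54 -0.13 -1.84 -0.08  0.06 -0.01] 25.99
('yaw', -0.02) [ 530.92 -206.36  168.55] [ 0.22 -0.02 -2.44  0.02 -0.01 -0.  ] 26.29
('yaw', -0.04) [ 530.86 -206.58  168.53] [-0.18 -0.47 -2.53 -0.13 -0.01  0.05] 26.59
```

```bash
cat > m8.py <<'E'
from m7h import *
b=np.array([531.2,-206.5,168.8]);A=.066
for d in(.9,1.8,2.5,-.9,-1.8,-2.5):
    ctrl.servo_line(b+[-d*.066,d,0],rate=12);rep(("y",d))
    if abs(av(3)[1])>3.5 and d<0: break
ctrl.servo_line(b,rate=15);rep("b")
for z in (168,167.2,166.6):
    ctrl.servo_line([b[0],b[1],z],rate=10);rep(z)
E
sed '/^b=/,$d' m7.py > m7h.py; python3 m8.py
```

```text
('y', 0.9) [ 531.22 -205.39  168.84] [-0.07 -0.11 -2.61  0.03 -0.01  0.  ] 27.14
('y', 1.8) [ 531.07 -204.98  168.84] [-0.52 -0.96 -2.84 -0.32 -0.02  0.04] 27.47
('y', 2.5) [ 531.06 -204.69  168.85] [ 0.17 -3.3  -2.79 -0.89 -0.09  0.08] 27.79
('y', -0.9) [ 531.27 -206.83  168.73] [ 0.02  0.09 -2.41  0.02  0.01  0.01] 28.3
('y', -1.8) [ 531.38 -208.13  168.8 ] [-0.26  0.28 -2.31  0.06 -0.02 -0.  ] 28.62
('y', -2.5) [ 531.39 -208.45  168.8 ] [-0.47  2.52 -2.17  0.6   0.03  0.05] 28.95
b [ 531.18 -206.91  168.86] [-0.05 -0.   -2.4  -0.01  0.02 -0.02] 29.34
168 [ 531.32 -206.85  168.22] [-0.51 -0.49 -0.28 -0.16  0.11  0.  ] 29.64
167.2 [ 531.34 -206.85  167.47] [-1.28 -1.18  2.17 -0.31  0.25  0.02] 29.94
166.6 [ 531.39 -206.85  167.44] [-2.93 -1.3   8.19 -0.2   0.73  0.  ] 30.24
```

The bar touches at 168.5, exactly the ring-top height, and turns rigid 1 mm lower, which is the bar meeting the die top 1 mm below the ring. Walls are firm in y at -204.9 and -208.3. The pins are fully home with centre (531.3,-206.7), so I turn clockwise in small steps and watch the moment.

```bash
cat > m9.py <<'E'
from m7h import *
b=np.array([531.3,-206.7,168.3]);A=.066
ctrl.servo_line(b,rate=15);t=0;n=0
while t<1.15:
    t+=.07 if t<.65 else .025
    ctrl.servo_line(b,down(A-t),rate=15)
    v=av(3);m=R.from_rotvec(ctrl.get_ee_rot()).as_matrix()[:2,1];ang=np.arctan2(m[1],m[0])
    print(round(t,3),round(A-ang,3),np.round(v,2),round(ctrl.get_time_s(),1))
    if abs(v[5])>.75 or np.linalg.norm(v[:2])>12 or ctrl.get_time_s()>48: break
rep("end")
E
python3 m9.py
```

```text
0.07 0.068 [-0.18 -0.98 -0.07 -0.19  0.02 -0.06] 30.8
0.14 0.138 [-0.12 -0.41 -0.11 -0.16 -0.01 -0.01] 31.1
0.21 0.207 [ 0.08 -0.55  0.11 -0.16  0.01 -0.03] 31.3
0.28 0.277 [-0.34  0.2  -0.48 -0.18  0.05  0.01] 31.6
0.35 0.347 [-0.62  0.07 -0.51 -0.2   0.09  0.02] 31.9
0.42 0.417 [-0.46 -0.91 -0.43 -0.2   0.11 -0.02] 32.2
0.49 0.487 [-0.28 -0.61  0.04 -0.16  0.16  0.01] 32.4
0.56 0.557 [-1.31 -1.09 -0.71 -0.22  0.21  0.04] 32.7
0.63 0.627 [-0.84 -0.93  0.21 -0.26  0.31  0.01] 33.0
0.7 0.697 [-1.73 -1.07 -0.11 -0.23  0.4   0.04] 33.3
0.725 0.724 [-2.06 -0.89 -0.58 -0.3   0.45  0.25] 33.5
0.75 0.749 [-2.21 -1.41 -0.31 -0.26  0.59  0.21] 33.8
0.775 0.775 [-2.48 -0.75 -0.34 -0.31  0.65  0.2 ] 34.1
0.8 0.8 [-2.74 -1.09  0.02 -0.33  0.71  0.17] 34.4
0.825 0.824 [-2.72 -0.92 -0.04 -0.39  0.8   0.54] 34.6
0.85 0.848 [-3.11 -1.82 -0.29 -0.46  0.88  1.2 ] 34.9
end [ 531.17 -206.67  168.26] [-3.7  -1.35 -0.24 -0.49  0.9   1.21] 34.96
```

The moment climbed to 1.2 N·m at 0.83–0.85 rad, so the ring is at its stop. I back off 0.035 rad (within the clearance), lift, and look at the holes.

```bash
cat > m10.py <<'E'
from m7h import *
a=.066-.85+.035
ctrl.servo_line([531.3,-206.7,168.3],down(a),rate=15);rep("back")
ctrl.servo_line([531.0,-206.7,168.8],rate=10);rep("lift0")
print(ctrl.servo_line([531.0,-206.7,182],rate=35,stop_force=9));rep("up")
ctrl.servo_line([531.0,-206.7,235],rate=90)
s=ctrl.camera("scene");w=ctrl.camera("wrist")
g=lambda c,x,y,r:cv2.resize(c["color"][y-r:y+r,x-r:x+r],(400,400),interpolation=2)
cv2.imwrite("pics/c10.png",np.hstack([g(s,251,268,40),cv2.resize(w["color"][90:290,220:420],(400,400))]))
rep("")
E
python3 m10.py
```

```text
back [ 531.17 -206.78  168.25] [-3.49 -1.06  0.03 -0.32  0.9   0.34] 35.26
lift0 [ 531.04 -206.71  168.57] [-1.25 -2.04 -3.89 -0.44  0.46  0.25] 35.56
False
up [ 531.58 -206.52  182.54] [-0.47  0.14 -2.33 -0.    0.   -0.02] 36.13
 [ 530.43 -206.57  234.22] [-0.16 -0.03 -2.49  0.01 -0.   -0.02] 37.02
```

View pics/c10.png

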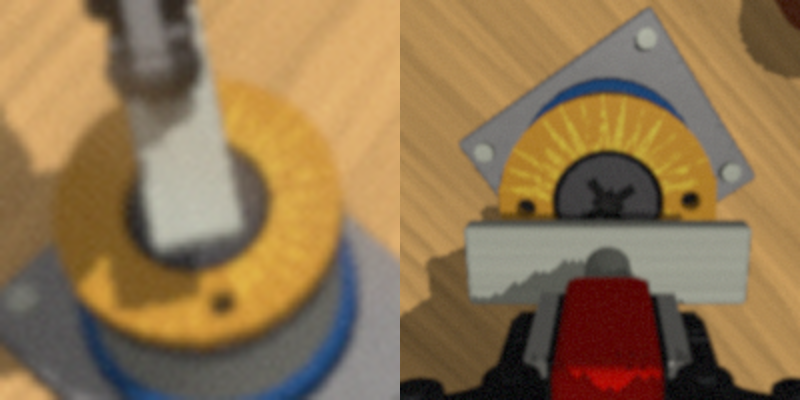

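The wrist crop shows holes at (527,207) and (690,200), about -0.70 rad in the world, so the ring turned about 0.77 rad (spanner 0.82 less clearance). That fits a start near 0.23 and a stop at 1.0, and the spanner is still square in the hand. Now I return it to the rest.

```bash
cat > m11.py <<'E'
from m7h import *
r=np.load("rest.npy");x,y,z=r[:3]
ctrl.goto([x,y,230],r[3:])
ctrl.servo_line([x,y,98],rate=100);ctrl.dwell(.15);rep("above")
h=ctrl.servo_line([x,y,76.5],rate=15,stop_force=3.5);rep(("down",h))
s=ctrl.camera("scene");d=ctrl.camera("side")
g=lambda c,x,y,r:cv2.resize(c["color"][y-r:y+r,x-r:x+r],(400,400),interpolation=2)
cv2.imwrite("pics/c11.png",np.hstack([g(s,347,160,40),g(d,323,245,40)]))
E
python3 m11.py
```

```text
above [525.91 142.66  98.48] [-0.02  0.1  -2.72  0.02  0.02 -0.01] 40.01
('down', True) [525.52 142.61  78.43] [-0.65 -0.51  4.87 -0.04  0.09  0.01] 41.24
```

View pics/c11.png

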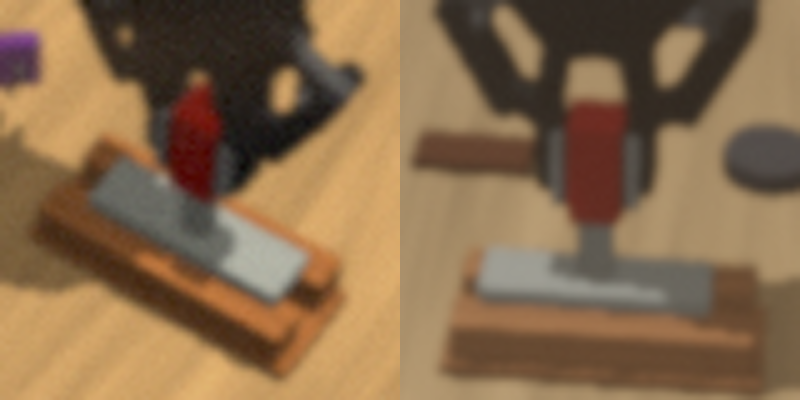

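The bar lies flat on the rails at the same height as when it was taken (78.43). I release, retreat, and verify both spanner and ring.

```bash
cat > m12.py <<'E'
from m7h import *
r=np.load("rest.npy");x,y,z=r[:3]
ctrl.set_gripper(80)
ctrl.servo_line([x,y,170],rate=90)
ctrl.goto([480,-20,330],down(-.028));ctrl.dwell(.5)
s=ctrl.camera("scene");g=lambda c,x,y,r:cv2.resize(c["color"][y-r:y+r,x-r:x+r],(400,400),interpolation=2)
cv2.imwrite("pics/c12.png",np.hstack([g(s,347,160,40),g(s,251,268,40)]));rep("")
E
python3 m12.py
```

```text
[480.03 -19.87 329.91] [ 0.27 -0.14  0.56  0.   -0.    0.  ] 44.62
```

View pics/c12.png

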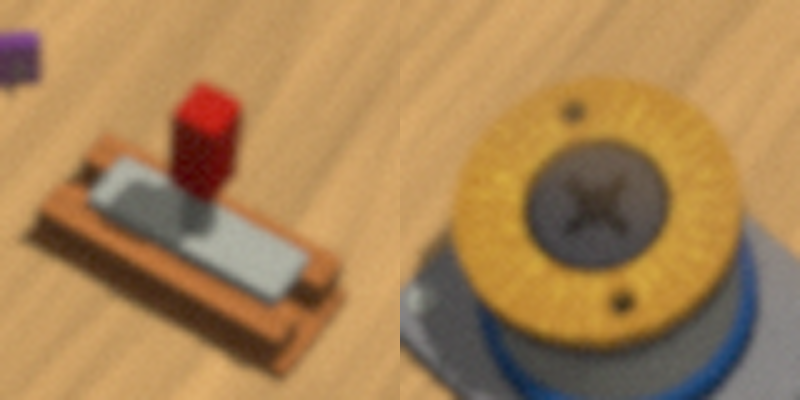

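The spanner stands upright with its bar on the rails. The ring's holes are now at crop (573,112) and (622,300). A numeric check of the turn, then I hand in.

Run:
```python
from h import *
s=ctrl.camera("scene")
h=[onz(s,(211+(x-400)/5,228+y/5),119) for x,y in((573,112),(622,300))]
d=h[1]-h[0];a=np.arctan2(d[1],d[0]);print(np.linalg.norm(d),a,"turn",.075-a)
if .7<.075-a<.85: ctrl.sign_off();print("signed off",ctrl.get_time_s())
```

```text
77.84970996222202 -0.699037144878673 turn 0.7740371448786729
the job is handed in; nothing more can be done
the job is handed in; nothing more can be done
```

The ring is turned clockwise to its stop and the red spanner is back upright on its rest. I handed the job in after about 45 s on the robot's clock.

- **Engaging the pins:** Both pins went in on the first descent. I felt the hole walls on three sides; on the +x side I had moved 2 mm without meeting one. The bar touched at ring-top height, then went solid 1 mm lower, which I take to be the die's top. All of this was before any turning. The first seating press was at a slightly off centre position. It reached about 20 N vertically and 8 N sideways, under the 35 N limit but firmer than I wanted, so I backed off and recentred.
- **Turning the ring:** I turned in small steps until the moment rose sharply to 1.2 N·m at about 0.83–0.85 rad. During most of the turn the moment read well below the stated 0.35 N·m friction, but the images confirm the ring followed. The holes moved 0.774 rad (scene camera) and about 0.77 rad (wrist camera). That matches the spanner's turn less the pin play, and puts the starting value near 0.23 rad.
- **Final state:** The last picture shows the spanner standing on the rails, and it was set down at the same height and position it was taken from. The ring is in its turned position and the gripper is clear and touching nothing. I did not inspect the bystanders closely at the end, but I had no unexpected contacts.
- **Disagreement:** The scene and wrist cameras differed by 3 to 5 mm in y. I resolved this by centring the spanner with the jaws and by feeling the hole walls.

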